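# Tip moulding offcuts through the sprung flap of the offcut box and park the scoop

### The arm

A 6-joint arm with a two-finger parallel gripper is mounted at the origin on the work surface. World frame = base frame: x ahead of the robot, y to its left, z up, the work surface at z = 0. Lengths are in m, angles in rad, forces in N, time in s.
With the tool pointing down it reaches from about 0.25 to 0.725 m from the base axis. Payload 4 kg.
Tool frame: the origin (TCP) lies midway between the tips of the shut fingers; the grasp point (between the pads) lies 19 mm behind it; z points along the fingers, y is the direction in which the jaws open and shut (so a half turn about z gives the same grasp; the last joint's range is limited). The gripper opens to 85 mm and grips with 20 to 120 N. Pads are 22 mm wide; open, the fingers measure 114 mm over their backs; the gripper's body (76 mm by 85 mm) begins 54 mm behind the grasp point. The pads swing forward as they close: fully open they stand 13 mm farther back than shut.
Start: joints at [1.192, 0.241, 0.005, 1.335, 0, 1.571], TCP at [0.185, 0.465, 0.231] pointing down, gripper open.
Joint ranges: [-2.72, 2.72], [-1.05, 1.87], [-1.09, 1.28], [-1.99, 2.15], [-1.42, 1.44], [-3.14, 3.14]. Speed limits (rad/s): [2.79, 2.79, 3.14, 3.14, 3.14, 3.14].

### API

Orientations are given as a unit quaternion [x, y, z, w].
In Python, from workcell import bot, eyes, job gives the robot as it stands.
- The arm moves only by the shell command python3 -m crank 'ROWS'. ROWS is a JSON object of lists of equal length, an entry for each row: "dr": the turn, a rotation vector about the tool's x, y, z in rad, a list of three; "travel": the shift along the tool's x, y, z in m, a list of three; "hand": the finger opening in m, from 0 to 0.0854. In form: {"dr": [[wx, wy, wz], ...], "travel": [[x, y, z], ...], "hand": [hand, ...]}. A call has 1 to 10 rows; each row is the pose to reach, as a shift and turn from the pose commanded when the call began, along the tool's axes at that moment; what a row does not reach only later rows make up. A row lasts 1/8 s, in which the tool goes at most 62.5 mm and 10.7 degrees, less where a joint would pass 70% of its speed; a pose out of reach is approached as far as the arm can. A call with a gripper value outside its range is refused whole. The fingers move at their own pace and stop on an object; the grip force is fixed at half the most. Time passes only in rows, so rows that repeat a pose let the fingers close. It gives the time, the measured TCP pose, the force and the opening at its end, in the units of the state.
- bot.get_obs(): the state, without advancing time (a new reading comes with each control period).
- eyes.camera(name): name is "side" or "top"; returns a dict with "color" (400x640x3 uint8, red, green, blue), "K" (3x3 intrinsics, pixels), "D" ([k1, k2, p1, p2, k3] as OpenCV has them; the pictures are not rectified), "R" (3x3) and "t" (3): a world point X has camera coordinates R X + t. Camera axes: x right, y down, z forward; pixel columns grow to the right and rows downward; lengths in m; the calibration is good to about 2 mm. A picture is of the moment at which its call begins. There is no depth.
- job.job_done(): hands the job in, once; it reports no verdict.
The state is a dict: "clock": time; "joint_pos": joint angles; "joint_vel": joint speeds; "tau": joint torques, N m; "eef_pos": TCP position; "tool_rot": TCP orientation; "ft_force": force on the tool from outside, world axes, zero at the start; "ft_torque": the same for the moment, N m; "grip_width": finger opening in m.
Only numpy, scipy, OpenCV 4.12 (cv2) and the standard library are available. Lean on these libraries where they do the work, as an engineer would, in place of code of your own. Each camera call takes 0.05 s, during which the arm holds its last target.

### The job

Take the aluminium scoop of wood offcuts by its handle, push the sprung flap of the offcut box open with the scoop's lip and, while the lip holds it open, tip all three offcuts into the box. Then draw the scoop out so that the flap shuts, and set the empty scoop flat and square in its wooden holder, fully down between the rails. Leave the other things on the bench where they are.

Things in the scene. Friction and masses are not known exactly. Their poses are not given: they have to be found in the camera images.
- scoop_grip (a point): Grip centre of the scoop's handle, at (-87.3, 0, 75.1) mm from scoop_seat in scoop axes (x to the lip, y left, z up). The handle is a wooden slab 22 mm thick, 54 mm wide (y), 64 mm long on the scoop's back wall, leaning back 12 degrees: long direction (-0.208, 0, 0.978), gripping faces look along +-(0.978, 0, 0.208); its top end is 24 mm beyond this point.
- scoop_lip (a point): Middle of the scoop's open front lip, on its underside, 82.5 mm ahead (x) of scoop_seat. Scoop axes. The offcuts lie loose on the scoop's floor; they slide off over the lip once it is tilted lip-down past some angle between 25 and 34 degrees (friction varies).
- scoop_seat (a point): Centre of the flat underside of the aluminium scoop, a tray 165 mm long (x), 90 mm wide (y), walls 40 mm high on both sides and at the back, front open, metal 3 mm thick, about 0.26 kg empty. Axes: x from back to lip, y left, z up.
- hopper_sill (a point): Middle of the outer top edge of the sill, 120 mm above the bench, in the upright front of the fixed plywood offcut box (200 deep x, 128 wide y, 190 mm tall; x into the box, y left, z up). Above it the front slopes up and back at 45 degrees for 85 mm: this slope is the opening, 112 mm clear width. Inside it is empty, floor 112 mm below the sill, back wall 192 mm in.
- flap (a joint): Green flap with yellow band, 106 mm wide, filling the sloping opening; hinged at the top, swings inwards. 0 rad shut, 1.45 open. A spring shuts it: 0.18 N m plus 0.15 per rad, about 3 to 6 N on a scoop pushing it in. The offcuts' weight does not open it. A scoop pushed 50 to 60 mm in carries it on the rims of its side walls and leaves the way free below.
- flap_edge (a point): Middle of the flap's free edge, 80 mm from the hinge; shut, it lies 3 mm up the slope from the sill.
- holder_seat (a point): Centre of the pocket floor of the scoop's holder, a fixed low wooden frame. Pocket 169 x 94 mm (x, y), 2 mm larger all round than the scoop's underside; pocket floor 6 mm above the bench, rails 14 mm wide, 12 mm higher than the pocket floor, square-edged. x along its length, pointing away from the robot; z up. The scoop fits either way round.
- offcut_a_mid (a point): Centre of a loose offcut of stepped wooden moulding, pale, 70 x 24 x 18 mm, 28 g; it starts lying lengthwise in the scoop.
- offcut_b_mid (a point): Centre of a loose offcut of stepped wooden moulding, dark, 64 x 22 x 20 mm, 28 g; it starts lying lengthwise in the scoop.
- offcut_c_mid (a point): Centre of a loose offcut of stepped wooden moulding, mid-brown, 60 x 24 x 16 mm, 28 g; it starts lying lengthwise in the scoop.
- mallet: Bystander: turned wooden carver's mallet lying on its side, 230 mm long, head 72 mm across; origin on the bench under the joint of handle and head.
- gouge_a: Bystander: carving gouge, brown wooden handle and steel blade, 210 mm long; origin under the joint of handle and blade.
- gouge_b: Bystander: carving gouge, dark wooden handle and steel blade, 210 mm long; origin under the joint of handle and blade.
- glue: Bystander: white plastic glue bottle with red cap, 60 mm across, 150 mm tall; origin at its underside.
- wax_tin: Bystander: brass-coloured wax tin with a pale lid, 84 mm across, 50 mm tall; origin at its underside.
- sanding_block: Bystander: cork sanding block, 120 x 60 x 32 mm; origin at its underside.
Things that resemble listed ones, but are neither listed nor needed, are in the scene too. Of the things like the part that bears scoop_grip, leave any that is green; of the rest the larger one is meant.

How it is judged:
By the outcome, as a careful person would: the job done as asked, in the order asked, and still so for the second after the job is handed in, with the robot touching nothing.
It also fails if it takes over 58 s, if anything falls off the work surface, if the arm or the gripper's body presses on something with over 40 N, if the wrist force passes 120 N, or if a joint passes its speed limit or range.

## Working session

There is one attempt and no reset: what is moved stays moved. The work goes in short steps, Python scripts to look and compute and a shell command to move; the robot and the scene stay as the last step left them, time stands still between calls to the robot, and variables do not carry over. Pictures are saved under pics/ and viewed, and the job is handed in when it is done.

```bash
ls; mkdir -p pics
python3 - <<'E'
from workcell import bot, eyes, job
import cv2
for n in ("side","top"):
    c=eyes.camera(n); cv2.imwrite(f"pics/{n}0.png",c["color"][:,:,::-1]); print(n,c["K"],c["D"],c["R"],c["t"])
print(bot.get_obs())
E
```

```text
pics
side [[371.87479665   0.         318.25882967]
 [  0.         371.87479665 195.78585797]
 [  0.           0.           1.        ]] [-0.04282732  0.          0.          0.          0.        ] [[-0.95292407 -0.30319372  0.00304634]
 [-0.20463164  0.63566915 -0.74434576]
 [ 0.2237445  -0.70992837 -0.66778747]] [0.5251538  0.21255435 1.13139598]
top [[406.84035972   0.         309.00299692]
 [  0.         406.84035972 199.49353799]
 [  0.           0.           1.        ]] [0.01749531 0.         0.         0.         0.        ] [[ 1.37748952e-02 -9.99903033e-01  2.04359834e-03]
 [-9.89922861e-01 -1.39254205e-02 -1.40921300e-01]
 [ 1.40936094e-01 -8.18285764e-05 -9.90018692e-01]] [0.0125849  0.53346782 1.32577825]
{'clock': 0.1, 'joint_pos': array([1.19197837e+00, 2.41348423e-01, 3.89405936e-03, 1.33517196e+00,
       2.39496942e-05, 1.57082809e+00]), 'joint_vel': array([-6.84270627e-05,  3.88269387e-04,  2.91046433e-03,  1.62780437e-03,
       -1.47287831e-03, -4.70819437e-04]), 'tau': array([-2.61394780e-04, -3.73136687e+01,  2.53010702e+01,  1.08293595e-02,
       -2.65706927e-05, -4.90878485e-07]), 'eef_pos': array([0.18470578, 0.46405468, 0.23050997]), 'tool_rot': array([ 1.88294009e-01,  9.82112279e-01, -8.96383795e-04, -1.84021179e-04]), 'ft_force': array([ 0.02398793, -0.70594003, -0.70341157]), 'ft_torque': array([ 0.01106824, -0.00133492, -0.05893673]), 'grip_width': 0.08520497417807953}
```

View pics/side0.png

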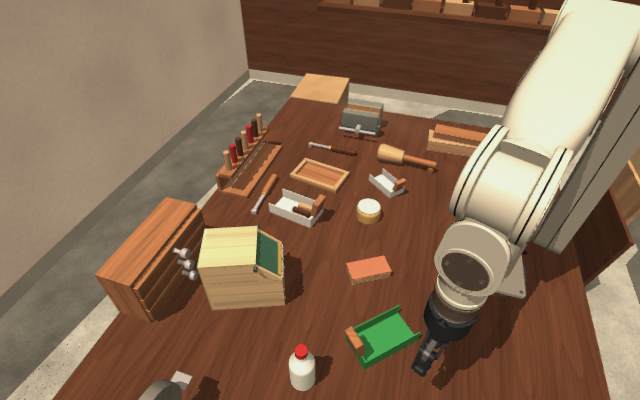

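View pics/top0.png

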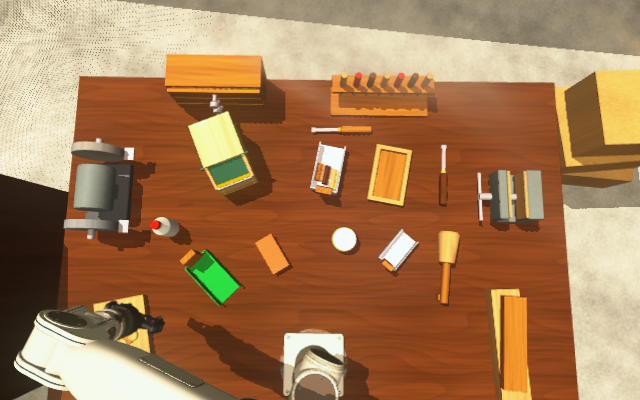

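There are three scoop-like things in the top view: green at (212,277), a small aluminium one at (398,250), and a larger aluminium one holding offcuts at (328,168). Green is excluded and the last is the larger of the rest, so I'll confirm it in an enlarged crop.

Run:
```python
import cv2,numpy as np
t=cv2.imread("pics/top0.png");s=cv2.imread("pics/side0.png")
a=cv2.resize(t[100:280,170:430],None,fx=3,fy=3,interpolation=cv2.INTER_CUBIC); cv2.imwrite("pics/tc.png",a)
b=cv2.resize(s[150:320,190:420],None,fx=3.4,fy=3.4,interpolation=cv2.INTER_CUBIC); cv2.imwrite("pics/sc.png",b)
```

```text
(no output)
```

View pics/tc.png

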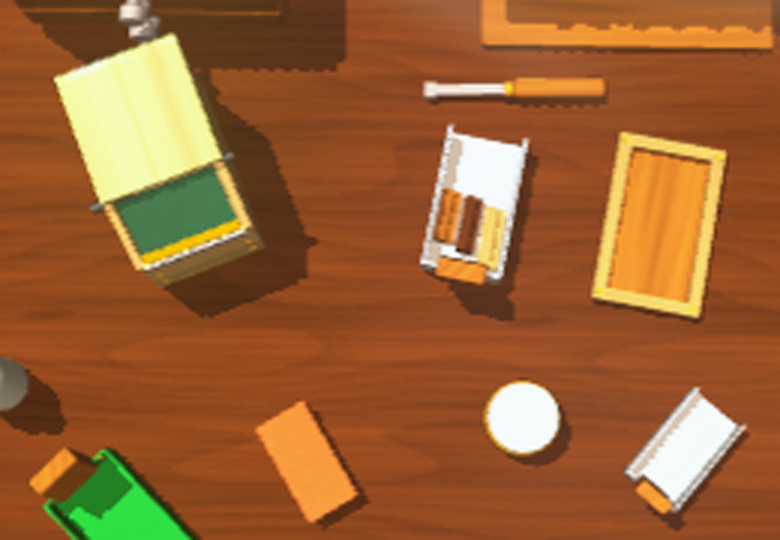

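View pics/sc.png

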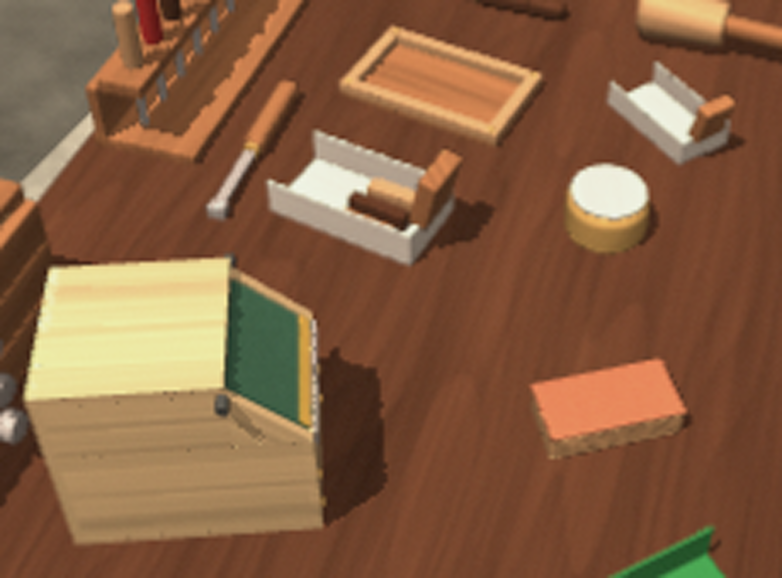

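The enlarged crop confirms the target: the aluminium scoop at top (328,168), side (298,207), holding the three offcuts and longer than the other one. Its lip points away from the robot. Next I'll take zoomed crops to read corners.

```bash
cat > h.py <<'E'
import numpy as np, cv2
from workcell import bot, eyes, job
from scipy.spatial.transform import Rotation as Ro
CAL={"side":dict(K=np.array([[371.87479665,0,318.25882967],[0,371.87479665,195.78585797],[0,0,1]]),D=np.array([-0.04282732,0,0,0,0.]),R=np.array([[-0.95292407,-0.30319372,0.00304634],[-0.20463164,0.63566915,-0.74434576],[0.2237445,-0.70992837,-0.66778747]]),t=np.array([0.5251538,0.21255435,1.13139598])),
"top":dict(K=np.array([[406.84035972,0,309.00299692],[0,406.84035972,199.49353799],[0,0,1]]),D=np.array([0.01749531,0,0,0,0.]),R=np.array([[1.37748952e-02,-9.99903033e-01,2.04359834e-03],[-9.89922861e-01,-1.39254205e-02,-1.40921300e-01],[1.40936094e-01,-8.18285764e-05,-9.90018692e-01]]),t=np.array([0.0125849,0.53346782,1.32577825]))}
def ray(n,uv):
    c=CAL[n]; p=cv2.undistortPoints(np.array([[uv]],float),c["K"],c["D"])[0,0]
    d=c["R"].T@np.array([p[0],p[1],1.]); o=-c["R"].T@c["t"]; return o,d/np.linalg.norm(d)
def onz(n,uv,z):
    o,d=ray(n,uv); return o+d*(z-o[2])/d[2]
def tri(uvt,uvs):
    A=np.zeros((3,3));b=np.zeros(3);L=[ray("top",uvt),ray("side",uvs)]
    for o,d in L:
        P=np.eye(3)-np.outer(d,d);A+=P;b+=P@o
    X=np.linalg.solve(A,b); return X,[np.linalg.norm((np.eye(3)-np.outer(d,d))@(X-o)) for o,d in L]
def proj(n,X):
    c=CAL[n]; return cv2.projectPoints(np.atleast_2d(np.asarray(X,float)),cv2.Rodrigues(c["R"])[0],c["t"],c["K"],c["D"])[0][:,0]
def crop(img,x0,y0,x1,y1,f,name):
    a=cv2.resize(img[y0:y1,x0:x1],None,fx=f,fy=f,interpolation=cv2.INTER_CUBIC)
    for x in range((x0+9)//10*10,x1,10):
        cv2.line(a,(int((x-x0+.5)*f),0),(int((x-x0+.5)*f),8),(0,0,255),1);cv2.putText(a,str(x),(int((x-x0)*f),20),0,.4,(255,255,255),1)
    for y in range((y0+9)//10*10,y1,10):
        cv2.line(a,(0,int((y-y0+.5)*f)),(8,int((y-y0+.5)*f)),(0,0,255),1);cv2.putText(a,str(y),(10,int((y-y0+.5)*f)+4),0,.4,(255,255,255),1)
    cv2.imwrite("pics/"+name,a)
def shot(n,name=None):
    im=eyes.camera(n)["color"][:,:,::-1].copy()
    if name: cv2.imwrite("pics/"+name,im)
    return im
E
python3 - <<'E'
from h import *
t=cv2.imread("pics/top0.png");s=cv2.imread("pics/side0.png")
crop(t,300,135,360,205,8,"a1.png");crop(t,360,135,420,215,7,"a2.png")
crop(t,180,100,265,200,6,"a3.png");crop(s,260,180,335,235,10,"a4.png");crop(s,195,220,295,312,6,"a5.png");crop(s,280,150,355,200,10,"a6.png")
E
```

```text
(no output)
```

View pics/a1.png

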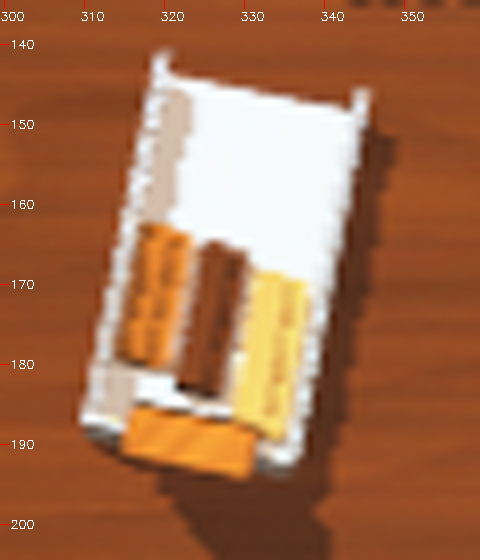

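View pics/a2.png

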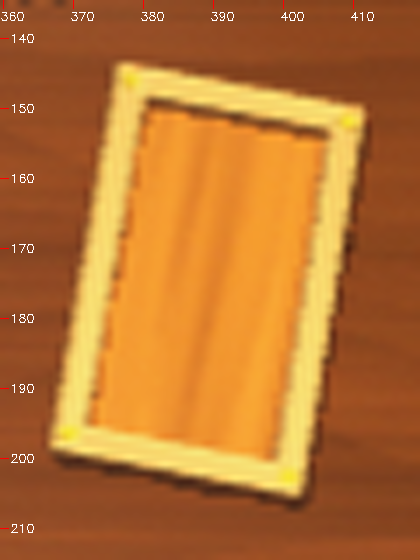

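View pics/a3.png

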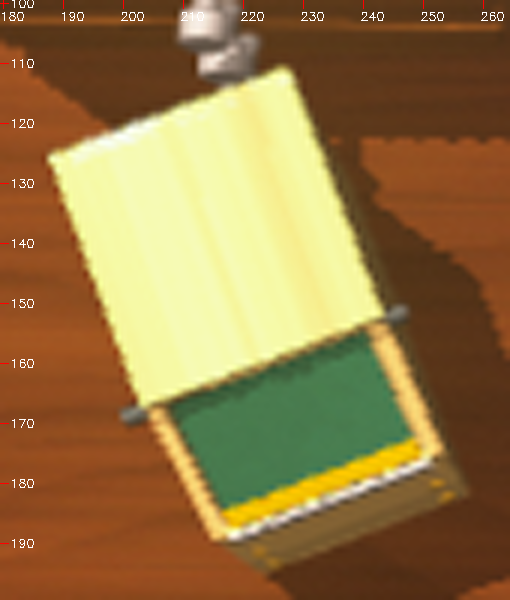

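View pics/a4.png

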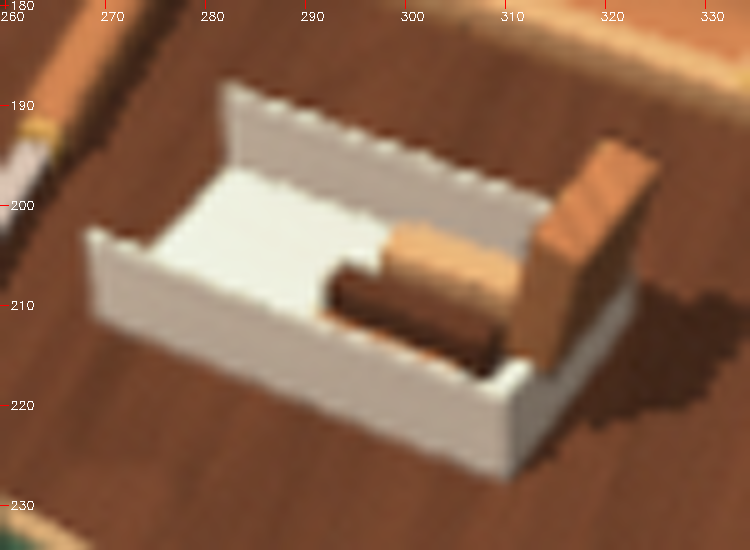

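View pics/a5.png

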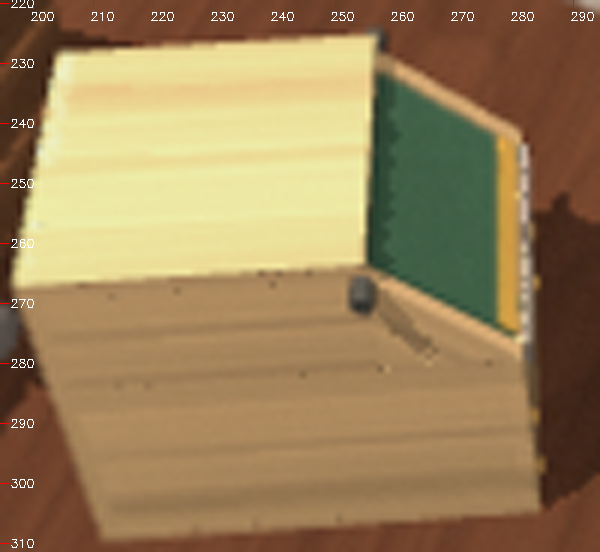

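View pics/a6.png

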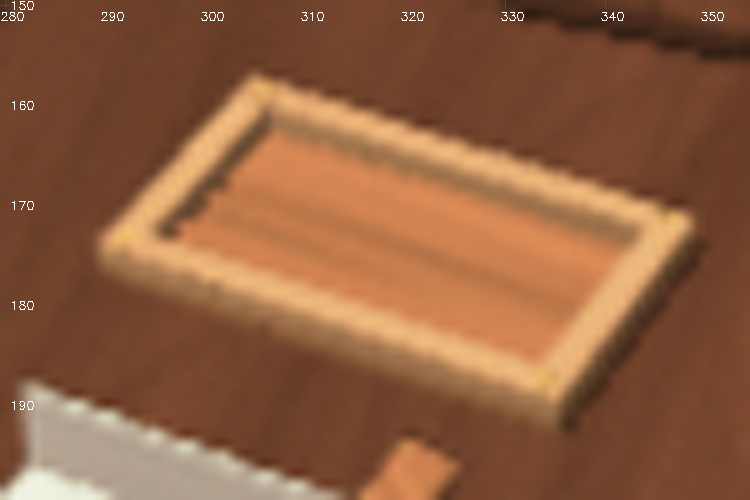

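```bash
cat > m.py <<'E'
from h import *
def o(p,f,x0,y0): return (p[0]/f-.5+x0,p[1]/f-.5+y0)
def fit(name,loc,W):
    loc=np.array(loc)[:,:2];W=np.array(W)[:,:2];lc=loc.mean(0);wc=W.mean(0)
    a,b=loc-lc,W-wc; th=np.arctan2((a[:,0]*b[:,1]-a[:,1]*b[:,0]).sum(),(a*b).sum())
    R=np.array([[np.cos(th),-np.sin(th)],[np.sin(th),np.cos(th)]]); c=wc-R@lc
    print(name,"c(mm)",(c*1e3).round(1),"yaw",np.degrees(th).round(2),"res",((W-(loc@R.T+c))*1e3).round(1).tolist()); return c,th
print("cams",[(-CAL[n]["R"].T@CAL[n]["t"]).round(3) for n in CAL])
st=lambda p:o(p,8,300,135); ss=lambda p:o(p,10,260,180)
Z=.042
fit("scoop top rim",[(-.0825,.045),(-.0825,-.045),(.0825,.045),(.0825,-.045)],[onz("top",st(p),Z) for p in[(80,422),(295,470),(160,50),(364,88)]])
fit("scoop side rim",[(-.0825,.045),(.0825,.045),(.0825,-.045)],[onz("side",ss(p),Z) for p in[(510,395),(88,230),(225,82)]])
fit("scoop side bot",[(-.0825,.045),(.0825,.045)],[onz("side",ss(p),0) for p in[(507,480),(97,320)]])
for a,b in [((160,52),(88,230)),((364,90),(225,82)),((80,422),(510,395))]: print(tri(st(a),ss(b)))
ht=lambda p:o(p,7,360,135); hs=lambda p:o(p,10,280,150)
H=[(.0985,.061),(.0985,-.061),(-.0985,-.061),(-.0985,.061)]
fit("holder top",H,[onz("top",ht(p),.018) for p in[(118,62),(365,108),(302,495),(52,447)]])
fit("holder side",H,[onz("side",hs(p),.018) for p in[(100,238),(255,73),(693,218),(555,398)]])
bt=lambda p:o(p,6,180,100); bs=lambda p:o(p,6,195,220)
fit("box lid top",[(.2,.064),(.2,-.064)],[onz("top",bt(p),.19) for p in[(48,157),(288,66)]])
fit("box lid side",[(.2,.064),(.2,-.064)],[onz("side",bs(p),.19) for p in[(12,288),(58,50)]])
fit("box lid+sill top",[(.2,.064),(.2,-.064),(0,.064),(0,-.064)],[onz("top",bt(p),z) for p,z in[((48,157),.19),((288,66),.19),((215,540),.12),((442,450),.12)]])
fit("box side",[(.2,.064),(.2,-.064),(0,.064),(0,-.064),(0,.064),(.2,.064)],[onz("side",bs(p),z) for p,z in[((12,288),.19),((58,50),.19),((525,355),.12),((522,135),.12),((540,512),0),((105,540),0)]])
E
python3 m.py
```

```text
cams [array([0.291, 0.827, 0.912]), array([0.341, 0.02 , 1.388])]
scoop top rim c(mm) [646.2 -41.3] yaw -10.63 res [[0.8, 0.8], [-1.7, -1.0], [-0.1, -0.7], [1.1, 0.8]]
scoop side rim c(mm) [645.8 -40.8] yaw -10.31 res [[-0.7, 0.4], [0.2, -0.9], [0.5, 0.6]]
scoop side bot c(mm) [646.6 -40.9] yaw -10.08 res [[0.5, -0.1], [-0.5, 0.1]]
(array([ 0.73519534, -0.01293971,  0.04124808]), [np.float64(0.00038992838234592206), np.float64(0.00038992838234595595)])
(array([ 0.71955612, -0.0999933 ,  0.04131159]), [np.float64(0.00021979413417166522), np.float64(0.00021979413417188827)])
(array([0.57304429, 0.01874504, 0.04217415]), [np.float64(0.001076054259454267), np.float64(0.0010760542594540996)])
holder top c(mm) [ 628.4 -254.5] yaw -10.08 res [[-0.2, 0.9], [-0.6, -0.6], [0.2, -0.5], [0.6, 0.3]]
holder side c(mm) [ 628.2 -254.6] yaw -10.8 res [[-0.9, 0.0], [0.5, -0.6], [0.5, 0.5], [-0.2, 0.1]]
box lid top c(mm) [573.9 256. ] yaw 22.72 res [[-0.3, 0.7], [0.3, -0.7]]
box lid side c(mm) [573.1 258.3] yaw 22.45 res [[-0.5, 1.3], [0.5, -1.3]]
box lid+sill top c(mm) [573.9 256.7] yaw 22.58 res [[-0.7, 0.3], [0.2, -1.0], [-0.1, 0.0], [0.6, 0.6]]
box side c(mm) [572.3 259. ] yaw 22.25 res [[-0.1, 1.2], [1.3, -1.2], [0.2, -1.9], [-1.0, 1.9], [0.1, 0.1], [-0.5, -0.1]]
```

Poses (mm, about 1 mm residuals, both views agreeing):
- **Scoop seat:** (646, -41), yaw -10.3°
- **Holder:** (628, -254.5), yaw -10.4°
- **Box sill:** (573.5, 257), yaw 22.5°

Next is the grasp approach.

```bash
cat >> h.py <<'E'
def frame(x,y,z,yaw,pitch=0,roll=0):  # pitch>0 = lip down
    T=np.eye(4);T[:3,:3]=Ro.from_euler("ZYX",[yaw,pitch,roll],degrees=True).as_matrix();T[:3,3]=[x,y,z];return T
def gT(ext=0.019):  # TCP in scoop frame
    s,c=np.sin(np.radians(12)),np.cos(np.radians(12))
    T=np.eye(4);T[:3,:3]=np.array([[0,c,s],[1,0,0],[0,s,-c]]);T[:3,3]=np.array([-.0873,0,.0751])+ext*np.array([s,0,-c]);return T
def cur():
    o=bot.get_obs();T=np.eye(4);T[:3,:3]=Ro.from_quat(o["tool_rot"]).as_matrix();T[:3,3]=o["eef_pos"];return T
def rows(*Ts,T0=None):
    T0=cur() if T0 is None else T0
    for T in Ts:
        D=np.linalg.inv(T0)@T
        print("dr",Ro.from_matrix(D[:3,:3]).as_rotvec().round(4).tolist(),"travel",D[:3,3].round(4).tolist())
SC=(.646,-.041,0,-10.3)
E
python3 - <<'E'
from h import *
G=frame(*SC)@gT()
up=G.copy();up[:3,3]-=.1*G[:3,2]
print(G.round(3)); rows(up,G)
E
```

```text
[[ 0.179  0.962  0.205  0.564]
 [ 0.984 -0.175 -0.037 -0.026]
 [ 0.     0.208 -0.978  0.057]
 [ 0.     0.     0.     1.   ]]
dr [-0.177, -0.1424, 1.3665] travel [-0.5133, -0.3191, 0.0768]
dr [-0.177, -0.1424, 1.3665] travel [-0.5337, -0.3148, 0.1746]
```

```bash
python3 -m crank '{"dr":[[-0.177,-0.142,1.366],[-0.177,-0.142,1.366],[-0.177,-0.142,1.366],[-0.177,-0.142,1.366],[-0.177,-0.142,1.366],[-0.177,-0.142,1.366],[-0.177,-0.142,1.366],[-0.177,-0.142,1.366],[-0.177,-0.142,1.366],[-0.177,-0.142,1.366]],"travel":[[-0.513,-0.319,0.077],[-0.513,-0.319,0.077],[-0.513,-0.319,0.077],[-0.513,-0.319,0.077],[-0.513,-0.319,0.077],[-0.513,-0.319,0.077],[-0.513,-0.319,0.077],[-0.513,-0.319,0.077],[-0.513,-0.319,0.077],[-0.513,-0.319,0.077]],"hand":[0.085,0.085,0.085,0.085,0.085,0.085,0.085,0.085,0.085,0.085]}'
python3 - <<'E'
from h import *
G=frame(*SC)@gT()
up=G.copy();up[:3,3]-=.1*G[:3,2]
rows(up,G); print(bot.get_obs()["joint_pos"].round(2))
E
```

```text
clock: 1.35
eef_pos: [0.5443, -0.0239, 0.1536]
tool_rot: [0.764, 0.637, 0.068, 0.08]
ft_force: [1.0, 0.3, 0.0]
grip_width: 0.085
dr [-0.0004, -0.0016, -0.0015] travel [0.0014, -0.0008, -0.0009]
dr [-0.0004, -0.0016, -0.0015] travel [0.0012, -0.0008, 0.0991]
[-0.03  0.22 -0.25  0.89 -0.03  1.72]
```

```bash
python3 -m crank '{"dr":[[0,-0.0015,-0.0015],[0,-0.0015,-0.0015],[0,-0.0015,-0.0015]],"travel":[[0.0013,-0.0008,0.015],[0.0013,-0.0008,0.03],[0.0013,-0.0008,0.03]],"hand":[0.085,0.085,0.085]}'
python3 - <<'E'
from h import *
s=shot("side","s1.png");t=shot("top","t1.png")
crop(s,250,130,360,240,5,"s1c.png");crop(t,280,120,380,220,5,"t1c.png")
E
```

```text
clock: 1.72
eef_pos: [0.547, -0.02, 0.1226]
tool_rot: [0.763, 0.639, 0.066, 0.079]
ft_force: [-1.0, 0.2, -0.3]
grip_width: 0.0848
```

View pics/s1c.png

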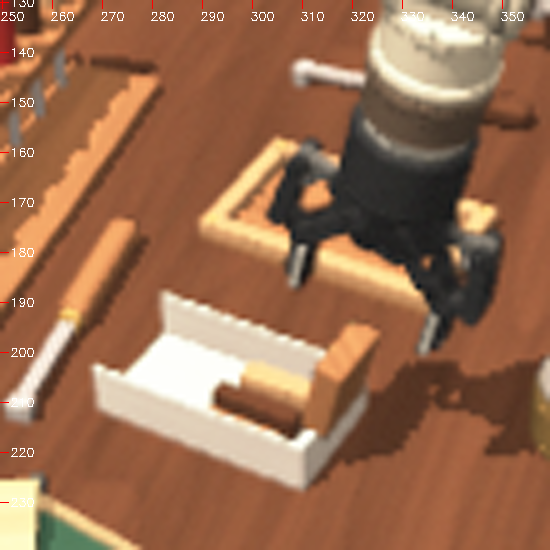

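View pics/t1c.png

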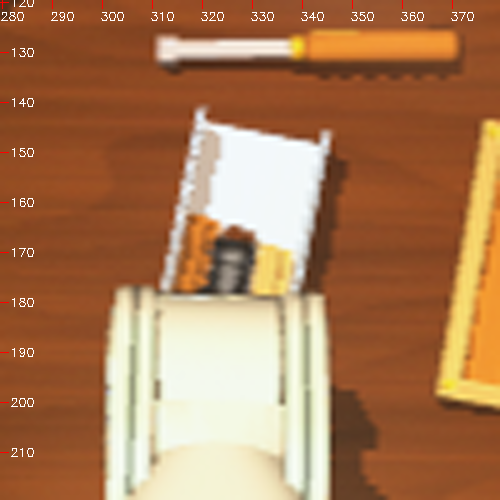

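The side view shows the open jaws at (307,185) and (333,200), straddling the handle top at (320,197). I'll re-measure and then descend.

```bash
cat > g.py <<'E'
from h import *
G=frame(*SC)@gT()
up=G.copy();up[:3,3]-=.03*G[:3,2]
rows(up,G); print(cur()[:3,3])
E
python3 g.py
```

```text
dr [-0.0008, -0.0009, 0.0036] travel [-0.0033, 0.0019, 0.04]
dr [-0.0008, -0.0009, 0.0036] travel [-0.0033, 0.0019, 0.07]
[ 0.54848208 -0.02001732  0.12458226]
```

```bash
python3 -m crank '{"dr":[[0,0,0.0036],[0,0,0.0036],[0,0,0.0036],[0,0,0.0036]],"travel":[[-0.0033,0.0019,0.02],[-0.0033,0.0019,0.04],[-0.0033,0.0019,0.04],[-0.0033,0.0019,0.04]],"hand":[0.085,0.085,0.085,0.085]}'; python3 g.py
```

```text
clock: 2.33
eef_pos: [0.5591, -0.0257, 0.0872]
tool_rot: [0.764, 0.637, 0.068, 0.08]
ft_force: [0.4, -0.5, 0.7]
grip_width: 0.0852
dr [0.0016, -0.001, -0.0011] travel [0.0005, -0.0016, 0.001]
dr [0.0016, -0.001, -0.0011] travel [0.0005, -0.0016, 0.031]
[ 0.55906114 -0.02569498  0.08718587]
```

```bash
python3 -m crank '{"dr":[[0.001,0,0],[0.001,0,0],[0.001,0,0],[0.001,0,0]],"travel":[[0.0005,-0.0015,0.015],[0.0005,-0.0015,0.03],[0.0005,-0.0015,0.031],[0.0005,-0.0015,0.031]],"hand":[0.085,0.085,0.085,0.085]}'; python3 g.py
```

```text
clock: 2.82
eef_pos: [0.5634, -0.0267, 0.0549]
tool_rot: [0.764, 0.637, 0.067, 0.079]
ft_force: [0.4, -0.0, 0.8]
grip_width: 0.0849
dr [-0.0018, -0.0004, -0.002] travel [0.0007, 0.0008, -0.0314]
dr [-0.0018, -0.0004, -0.002] travel [0.0007, 0.0008, -0.0014]
[ 0.5633848  -0.02665638  0.05493928]
```

```bash
python3 -m crank '{"dr":[[0,0,0],[0,0,0],[0,0,0],[0,0,0],[0,0,0],[0,0,0],[0,0,0],[0,0,0]],"travel":[[0,0,0],[0,0,0],[0,0,0],[0,0,0],[0,0,0],[0,0,0],[0,0,0],[0,0,0]],"hand":[0.05,0.03,0.01,0.01,0.01,0.01,0.01,0.01]}'; python3 g.py
```

```text
clock: 3.82
eef_pos: [0.5641, -0.0267, 0.0559]
tool_rot: [0.764, 0.637, 0.067, 0.08]
ft_force: [0.4, -0.2, 3.0]
grip_width: 0.0212
dr [0.0003, -0.0007, -0.002] travel [0.0005, -0.0001, -0.0307]
dr [0.0003, -0.0007, -0.002] travel [0.0005, -0.0001, -0.0007]
[ 0.56414956 -0.02665438  0.0558864 ]
```

```bash
python3 - <<'E'
from h import *
np.save("hand.npy",np.linalg.inv(cur())@frame(*SC))
T=cur();A=T.copy();A[2,3]+=.05; B=T.copy();B[2,3]+=.13; rows(A,B)
E
cat >> h.py <<'E'
def hand(): return np.load("hand.npy")
def scoop(): return cur()@hand()
def tgt(S): return S@np.linalg.inv(hand())
def say(S=None):
    S=scoop() if S is None else S
    e=Ro.from_matrix(S[:3,:3]).as_euler("ZYX",degrees=True); print("scoop",(S[:3,3]*1e3).round(1),"ypr",e.round(2))
E
```

```text
dr [0.0, 0.0, -0.0] travel [0.0001, 0.0104, -0.0489]
dr [0.0, 0.0, -0.0] travel [0.0001, 0.0271, -0.1271]
```

```bash
python3 -m crank '{"dr":[[0,0,0],[0,0,0],[0,0,0],[0,0,0],[0,0,0],[0,0,0],[0,0,0],[0,0,0]],"travel":[[0,0.002,-0.01],[0,0.005,-0.025],[0,0.0105,-0.049],[0,0.016,-0.075],[0,0.0215,-0.101],[0,0.026,-0.12],[0,0.027,-0.127],[0,0.027,-0.127]],"hand":[0.01,0.01,0.01,0.01,0.01,0.01,0.01,0.01]}'
python3 - <<'E'
from h import *
say()
s=shot("side","s2.png");t=shot("top","t2.png")
crop(s,230,110,360,240,5,"s2c.png");crop(t,280,110,380,220,5,"t2c.png")
E
```

```text
clock: 4.82
eef_pos: [0.5629, -0.0267, 0.1847]
tool_rot: [0.764, 0.637, 0.066, 0.079]
ft_force: [0.4, 0.6, -2.7]
grip_width: 0.0213
scoop [644.6 -41.  128.6] ypr [-1.029e+01  1.600e-01 -1.000e-02]
```

View pics/s2c.png

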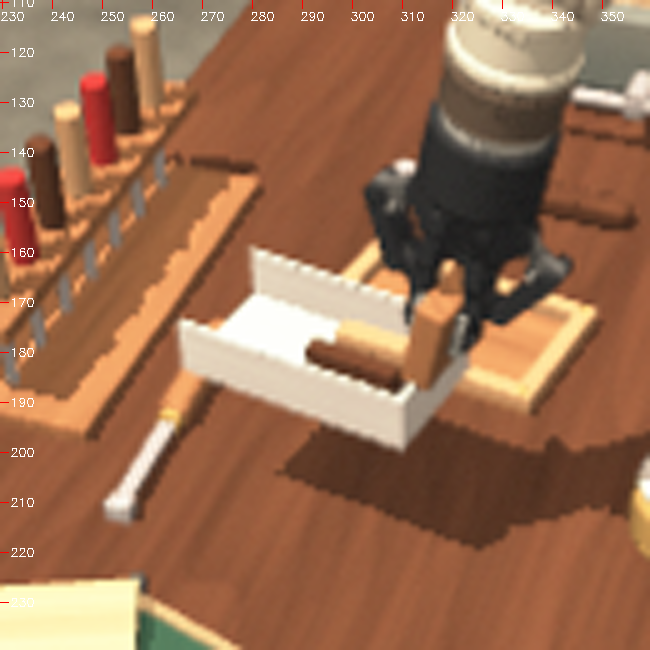

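View pics/t2c.png

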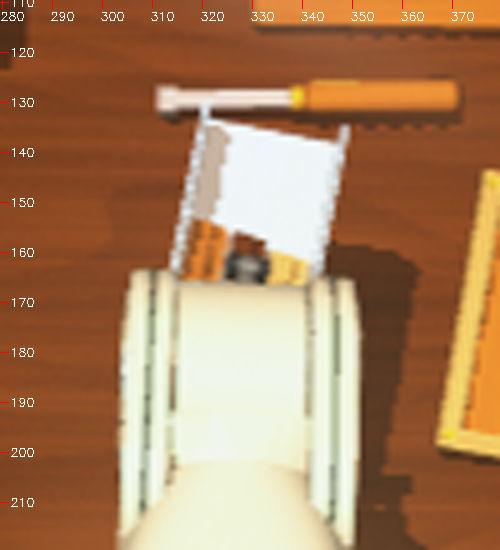

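Run:
```python
from h import *
S=scoop()
L=np.array([[.0825,.045,.041],[.0825,-.045,.041],[-.0825,.045,0],[.0825,.045,0]])
W=(S[:3,:3]@L.T).T+S[:3,3]
print(proj("side",W).round(1).tolist(),"obs",[(265.1,173.5),(279.9,159.1),(310.1,199.5),(265.9,183.5)])
print(proj("top",W[:2]).round(1).tolist(),"obs",[(320.5,130.5),(348.7,134.9)])
print(tri((320.5,130.5),(265.1,173.5)),W[0]);print(tri((348.7,134.9),(279.9,159.1)),W[1])
```

```text
[[265.3, 174.0], [280.3, 159.2], [310.6, 199.6], [266.5, 183.8]] obs [(265.1, 173.5), (279.9, 159.1), (310.1, 199.5), (265.9, 183.5)]
[[320.1, 129.8], [348.7, 135.2]] obs [(320.5, 130.5), (348.7, 134.9)]
(array([ 0.73269477, -0.0122541 ,  0.16906525]), [np.float64(0.0016679194374963069), np.float64(0.0016679194374961354)]) [ 0.73349894 -0.01144311  0.16811363]
(array([ 0.71866316, -0.10002947,  0.16836948]), [np.float64(0.00030178706969759755), np.float64(0.0003017870696976445)]) [ 0.71741821 -0.09999484  0.16815975]
```

The in-hand pose matches the prediction (residuals ≤ 1 mm), and the three offcuts are still aboard. I'll route around the box corner through a waypoint.

```bash
cat >> h.py <<'E'
BOX=frame(.5735,.257,.120,22.5)
def lipS(bx,bz,pitch,by=0): # lip in box frame rel sill (m), scoop pose
    S=BOX@frame(bx,by,bz,0,pitch); D=np.eye(4);D[0,3]=-.0825; return S@D
def seq(S,n):
    from scipy.spatial.transform import Slerp
    T0=cur();T1=tgt(S);D=np.linalg.inv(T0)@T1; rv=Ro.from_matrix(D[:3,:3]).as_rotvec()
    print("full dr",rv.round(4),"travel",D[:3,3].round(4))
    u=np.linspace(0,1,n+1)[1:];e=3*u**2-2*u**3
    for k in e: print((rv*k).round(3).tolist(),(D[:3,3]*k).round(3).tolist())
E
python3 - <<'E'
from h import *
seq(frame(.48,.06,.16,8,0),9)
E
```

```text
full dr [-0.004   0.0663 -0.3123] travel [ 0.0436 -0.1652 -0.0672]
[-0.0, 0.002, -0.011] [0.001, -0.006, -0.002]
[-0.001, 0.008, -0.039] [0.006, -0.021, -0.008]
[-0.001, 0.017, -0.081] [0.011, -0.043, -0.017]
[-0.002, 0.028, -0.13] [0.018, -0.069, -0.028]
[-0.002, 0.039, -0.182] [0.025, -0.096, -0.039]
[-0.003, 0.049, -0.231] [0.032, -0.122, -0.05]
[-0.004, 0.058, -0.273] [0.038, -0.144, -0.059]
[-0.004, 0.064, -0.302] [0.042, -0.16, -0.065]
[-0.004, 0.066, -0.312] [0.044, -0.165, -0.067]
```

```bash
python3 -m crank '{"dr":[[0,0.002,-0.011],[-0.001,0.008,-0.039],[-0.001,0.017,-0.081],[-0.002,0.028,-0.13],[-0.002,0.039,-0.182],[-0.003,0.049,-0.231],[-0.004,0.058,-0.273],[-0.004,0.064,-0.302],[-0.004,0.066,-0.312]],"travel":[[0.001,-0.006,-0.002],[0.006,-0.021,-0.008],[0.011,-0.043,-0.017],[0.018,-0.069,-0.028],[0.025,-0.096,-0.039],[0.032,-0.122,-0.05],[0.038,-0.144,-0.059],[0.042,-0.16,-0.065],[0.044,-0.165,-0.067]],"hand":[0.01,0.01,0.01,0.01,0.01,0.01,0.01,0.01,0.01]}'
python3 - <<'E'
from h import *
say(); seq(lipS(-.05,.025,8),9)
E
```

```text
clock: 6.05
eef_pos: [0.3981, 0.0485, 0.2169]
tool_rot: [0.653, 0.75, 0.08, 0.07]
ft_force: [1.3, 0.0, -3.7]
grip_width: 0.0214
scoop [480.5  60.6 161.3] ypr [ 8.06 -0.2  -0.06]
full dr [ 0.1425  0.0364 -0.2495] travel [ 0.1299  0.0044 -0.0057]
[0.005, 0.001, -0.009] [0.004, 0.0, -0.0]
[0.018, 0.005, -0.031] [0.016, 0.001, -0.001]
[0.037, 0.009, -0.065] [0.034, 0.001, -0.001]
[0.059, 0.015, -0.104] [0.054, 0.002, -0.002]
[0.083, 0.021, -0.145] [0.076, 0.003, -0.003]
[0.106, 0.027, -0.185] [0.096, 0.003, -0.004]
[0.125, 0.032, -0.218] [0.114, 0.004, -0.005]
[0.138, 0.035, -0.241] [0.125, 0.004, -0.005]
[0.143, 0.036, -0.25] [0.13, 0.004, -0.006]
```

```bash
python3 -m crank '{"dr":[[0.005,0.001,-0.009],[0.018,0.005,-0.031],[0.037,0.009,-0.065],[0.059,0.015,-0.104],[0.083,0.021,-0.145],[0.106,0.027,-0.185],[0.125,0.032,-0.218],[0.138,0.035,-0.241],[0.143,0.036,-0.25],[0.143,0.036,-0.25]],"travel":[[0.004,0,0],[0.016,0.001,-0.001],[0.034,0.001,-0.001],[0.054,0.002,-0.002],[0.076,0.003,-0.003],[0.096,0.003,-0.004],[0.114,0.004,-0.005],[0.125,0.004,-0.005],[0.13,0.004,-0.006],[0.13,0.004,-0.006]],"hand":[0.01,0.01,0.01,0.01,0.01,0.01,0.01,0.01,0.01,0.01]}'
python3 - <<'E'
from h import *
say(); print("target");say(lipS(-.05,.025,8))
s=shot("side","s3.png");t=shot("top","t3.png")
crop(s,180,180,340,320,4,"s3c.png");crop(t,170,100,310,240,4,"t3c.png")
S=scoop();L=np.array([[.0825,.045,.041],[.0825,-.045,.041]]);W=(S[:3,:3]@L.T).T+S[:3,3]
print(proj("side",W).round(1).tolist(),proj("top",W).round(1).tolist())
E
```

```text
clock: 7.3
eef_pos: [0.3841, 0.1774, 0.2233]
tool_rot: [0.556, 0.83, 0.029, 0.019]
ft_force: [-0.3, -0.3, -3.2]
grip_width: 0.021
scoop [452.7 206.3 156.3] ypr [ 2.245e+01  8.080e+00 -2.000e-02]
target
scoop [451.8 206.6 156.5] ypr [22.5  8.   0. ]
[[297.6, 255.0], [296.2, 228.6]] [[221.7, 196.9], [250.0, 186.0]]
```

View pics/s3c.png

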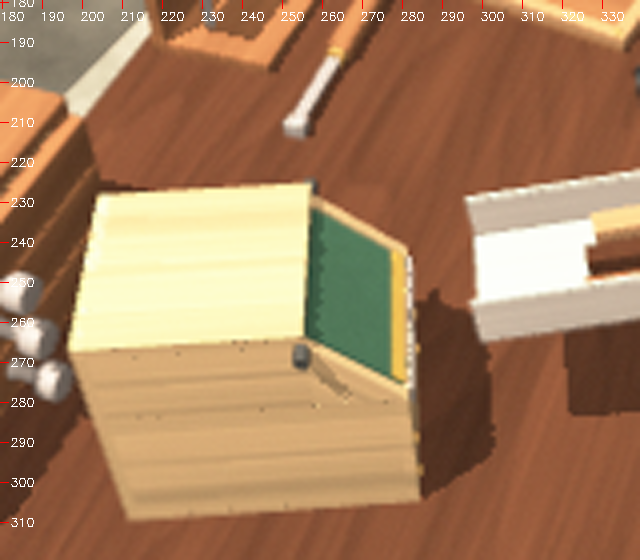

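View pics/t3c.png

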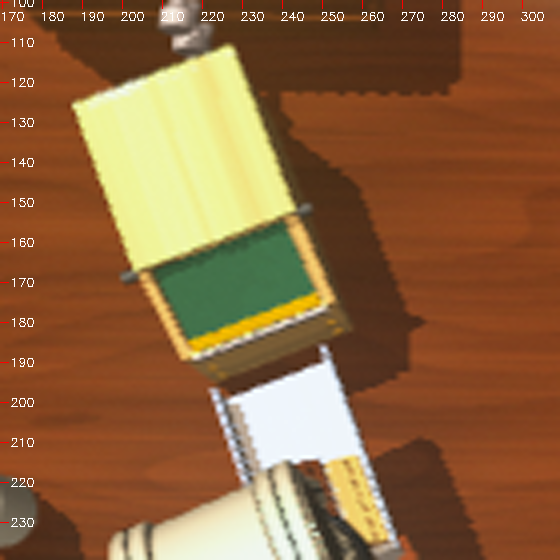

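The scoop is lined up in front of the flap: lip at side (297,228–265), flap at (280,243–275). Now the entry: lip to the sill at 15° pitch, then push in.

Run:
```python
from h import *
seq(lipS(-.005,.012,15),5)
T0=cur()
rows(*[tgt(lipS(x,.012-.016*(x+.005)/.063,15)) for x in(.01,.022,.034,.046,.058)],T0=T0)
```

```text
full dr [ 1.211e-01  1.000e-04 -1.500e-03] travel [ 0.0012  0.0555 -0.0016]
[0.013, 0.0, -0.0] [0.0, 0.006, -0.0]
[0.043, 0.0, -0.001] [0.0, 0.02, -0.001]
[0.078, 0.0, -0.001] [0.001, 0.036, -0.001]
[0.108, 0.0, -0.001] [0.001, 0.05, -0.001]
[0.121, 0.0, -0.002] [0.001, 0.055, -0.002]
dr [0.1211, 0.0001, -0.0015] travel [0.0012, 0.0702, 0.0032]
dr [0.1211, 0.0001, -0.0015] travel [0.0012, 0.0819, 0.0071]
dr [0.1211, 0.0001, -0.0015] travel [0.0013, 0.0937, 0.0109]
dr [0.1211, 0.0001, -0.0015] travel [0.0013, 0.1055, 0.0148]
dr [0.1211, 0.0001, -0.0015] travel [0.0014, 0.1172, 0.0187]
```

```bash
python3 -m crank '{"dr":[[0.013,0,0],[0.043,0,-0.001],[0.078,0,-0.001],[0.108,0,-0.001],[0.121,0,-0.0015],[0.121,0,-0.0015]],"travel":[[0,0.006,0],[0,0.02,-0.001],[0.001,0.036,-0.001],[0.001,0.05,-0.001],[0.001,0.055,-0.0015],[0.001,0.055,-0.0015]],"hand":[0.01,0.01,0.01,0.01,0.01,0.01]}'
python3 - <<'E'
from h import *
say();print("target");say(lipS(-.005,.012,15))
rows(*[tgt(lipS(x,.012-.016*(x+.005)/.063,15)) for x in(.01,.022,.034,.046,.058)])
E
```

```text
clock: 8.15
eef_pos: [0.4347, 0.1989, 0.2285]
tool_rot: [0.556, 0.831, -0.022, -0.015]
ft_force: [-0.0, 0.5, -3.3]
grip_width: 0.0215
scoop [495.3 224.6 153. ] ypr [2.251e+01 1.501e+01 1.000e-02]
target
scoop [495.3 224.6 153.4] ypr [22.5 15.   0. ]
dr [-0.0002, -0.0001, 0.0001] travel [0.0, 0.0151, 0.0026]
dr [-0.0002, -0.0001, 0.0001] travel [0.0001, 0.0273, 0.0051]
dr [-0.0002, -0.0001, 0.0001] travel [0.0001, 0.0394, 0.0075]
dr [-0.0002, -0.0001, 0.0001] travel [0.0001, 0.0516, 0.0099]
dr [-0.0002, -0.0001, 0.0001] travel [0.0001, 0.0637, 0.0123]
```

```bash
python3 -m crank '{"dr":[[0,0,0],[0,0,0],[0,0,0],[0,0,0],[0,0,0],[0,0,0],[0,0,0]],"travel":[[0,0.007,0.001],[0,0.015,0.0026],[0,0.0273,0.005],[0,0.0395,0.0075],[0,0.0515,0.01],[0,0.0637,0.0123],[0,0.0637,0.0123]],"hand":[0.01,0.01,0.01,0.01,0.01,0.01,0.01]}'
python3 - <<'E'
from h import *
say();print("target");say(lipS(.058,-.004,15))
s=shot("side","s4.png");crop(s,180,180,340,320,4,"s4c.png")
T0=cur()
for k in (.2,.4,.6,.8,1): rows(tgt(lipS(.058-.003*k,-.004-.026*k,15+27*k)),T0=T0)
E
```

```text
clock: 9.02
eef_pos: [0.4887, 0.2215, 0.2106]
tool_rot: [0.556, 0.831, -0.027, -0.018]
ft_force: [-12.0, -3.9, -3.4]
grip_width: 0.0217
scoop [548.4 246.9 134.3] ypr [2.254e+01 1.571e+01 1.000e-02]
target
scoop [553.5 248.7 137.4] ypr [22.5 15.   0. ]
dr [0.0813, -0.0002, 0.0008] travel [-0.0002, 0.0133, -0.0113]
dr [0.1755, -0.0004, 0.0009] travel [-0.0001, 0.0231, -0.0191]
dr [0.2698, -0.0005, 0.001] travel [-0.0001, 0.0342, -0.0258]
dr [0.364, -0.0007, 0.001] travel [-0.0001, 0.0463, -0.0314]
dr [0.4583, -0.0008, 0.0011] travel [-0.0001, 0.0594, -0.0358]
```

View pics/s4c.png

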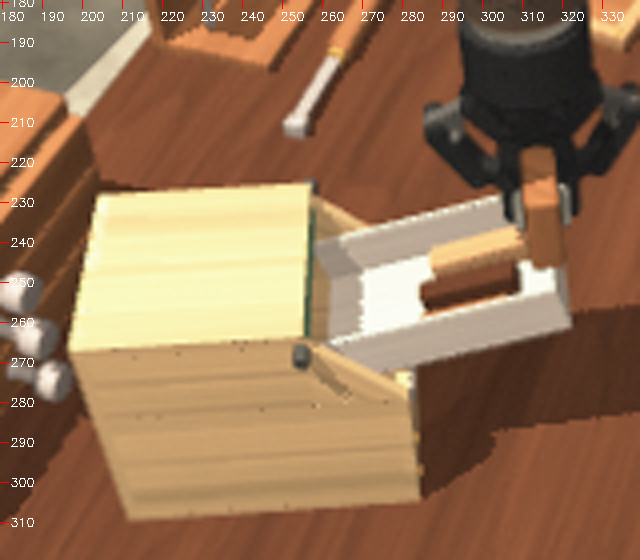

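The flap is open and riding on the side-wall rims, at side (258–268, 240–265). The 12 N reading fits rim contact near the hinge, and the offcuts are still at the back. Next I'll tip, computing rows from the commanded pose.

Run:
```python
from h import *
T0=tgt(lipS(.058,-.004,15))
for k in (.15,.3,.45,.6,.75,.9,1): rows(tgt(lipS(.058-.003*k,-.004-.024*k,15+28*k)),T0=T0)
```

```text
dr [0.0733, -0.0001, 0.0] travel [0.0, 0.0067, -0.0072]
dr [0.1466, -0.0003, 0.0001] travel [0.0, 0.0141, -0.0138]
dr [0.2199, -0.0004, 0.0001] travel [0.0001, 0.0223, -0.0198]
dr [0.2932, -0.0006, 0.0002] travel [0.0001, 0.0311, -0.0252]
dr [0.3665, -0.0007, 0.0002] travel [0.0001, 0.0406, -0.0299]
dr [0.4398, -0.0009, 0.0003] travel [0.0001, 0.0507, -0.0338]
dr [0.4887, -0.001, 0.0003] travel [0.0001, 0.0577, -0.036]
```

```bash
python3 -m crank '{"dr":[[0.073,0,0],[0.147,0,0],[0.22,0,0],[0.293,0,0],[0.367,0,0],[0.44,0,0],[0.489,0,0],[0.489,0,0]],"travel":[[0,0.0067,-0.0072],[0,0.014,-0.0138],[0,0.0223,-0.0198],[0,0.031,-0.0252],[0,0.0406,-0.03],[0,0.0507,-0.0338],[0,0.0577,-0.036],[0,0.0577,-0.036]],"hand":[0.01,0.01,0.01,0.01,0.01,0.01,0.01,0.01]}'
python3 - <<'E'
from h import *
say();print("target");say(lipS(.055,-.028,43))
s=shot("side","s5.png");crop(s,180,160,340,310,4,"s5c.png");t=shot("top","t5.png");crop(t,170,100,310,240,4,"t5c.png")
E
```

```text
clock: 10.07
eef_pos: [0.5356, 0.2404, 0.2292]
tool_rot: [0.54, 0.807, -0.198, -0.134]
ft_force: [15.0, 6.3, 5.3]
grip_width: 0.0214
scoop [561.3 251.9 133.1] ypr [22.62 39.73  0.17]
target
scoop [568.6 255.  148.3] ypr [22.5 43.   0. ]
```

View pics/s5c.png

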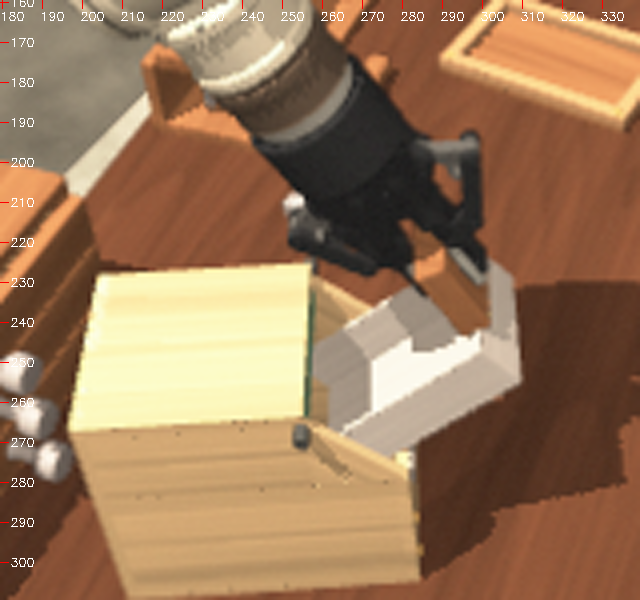

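View pics/t5c.png

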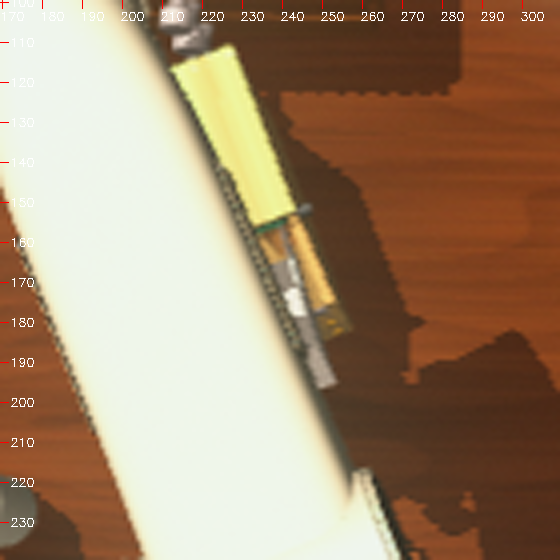

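```bash
python3 -m crank '{"dr":[[0,0,0],[0,0,0]],"travel":[[0,0,0],[0,0,0]],"hand":[0.01,0.01]}'
python3 - <<'E'
from h import *
say();S=np.linalg.inv(BOX)@scoop();l=S@np.array([.0825,0,0,1]);print("lip",l.round(4),"floor at sill",(l[2]+l[0]*np.tan(np.radians(40))).round(4))
o=bot.get_obs();print(o["joint_pos"].round(3),o["ft_force"].round(1),o["ft_torque"].round(2),o["tau"].round(1))
s=shot("side","s6.png");crop(s,230,200,330,300,6,"s6c.png")
E
```

```text
clock: 10.42
eef_pos: [0.5355, 0.2404, 0.2292]
tool_rot: [0.54, 0.807, -0.198, -0.134]
ft_force: [15.3, 6.7, 5.2]
grip_width: 0.0216
scoop [561.3 251.9 133.1] ypr [22.62 39.71  0.17]
lip [ 5.02e-02  1.00e-04 -3.96e-02  1.00e+00] floor at sill 0.0025
[0.415 0.897 0.978 2.134 0.013 1.591] [15.3  6.7  5.2] [ 2.05 -4.82 -0.04] [  0.1 -56.3  13.9  10.6   0.   -0. ]
```

View pics/s6c.png

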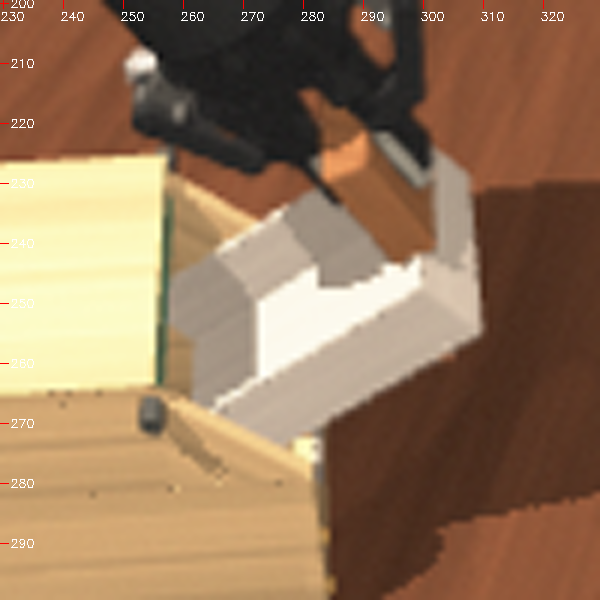

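The tip reached 39.7° of pitch, with joint 4 near its stop (2.134) and the underside resting on the sill at about 16 N. The visible scoop floor at side (262–300, 245–270) is empty. I'll lift slightly and draw back part-way, still tilted, to see the hidden lip end.

Run:
```python
from h import *
T0=cur()
for k in (.33,.66,1): rows(tgt(lipS(.050+(.035-.050)*k,-.0396+(.030)*k,39.7-3.7*k)),T0=T0)
```

```text
dr [-0.0216, -0.0019, 0.0012] travel [0.0003, -0.0111, -0.0031]
dr [-0.0429, -0.0018, 0.0012] travel [0.0003, -0.0219, -0.0063]
dr [-0.0648, -0.0018, 0.0011] travel [0.0003, -0.0329, -0.0096]
```

```bash
python3 -m crank '{"dr":[[-0.022,-0.002,0.001],[-0.043,-0.002,0.001],[-0.065,-0.002,0.001],[-0.065,-0.002,0.001],[-0.065,-0.002,0.001]],"travel":[[0,-0.011,-0.003],[0,-0.022,-0.006],[0,-0.033,-0.0095],[0,-0.033,-0.0095],[0,-0.033,-0.0095]],"hand":[0.01,0.01,0.01,0.01,0.01]}'
python3 - <<'E'
from h import *
say();S=np.linalg.inv(BOX)@scoop();l=S@np.array([.0825,0,0,1]);print("lip",l.round(4))
o=bot.get_obs();print(o["joint_pos"].round(3),o["ft_force"].round(1))
s=shot("side","s7.png");crop(s,230,200,330,300,6,"s7c.png");t=shot("top","t7.png");crop(t,190,120,290,220,5,"t7c.png")
E
```

```text
clock: 11.1
eef_pos: [0.505, 0.2277, 0.2539]
tool_rot: [0.543, 0.81, -0.184, -0.123]
ft_force: [-4.9, -1.8, 2.1]
grip_width: 0.0212
scoop [534.3 240.3 158.9] ypr [22.49 37.54 -0.04]
lip [ 2.28e-02 -4.00e-04 -1.13e-02  1.00e+00]
[0.418 0.753 0.78  2.043 0.011 1.595] [-4.9 -1.8  2.1]
```

View pics/s7c.png

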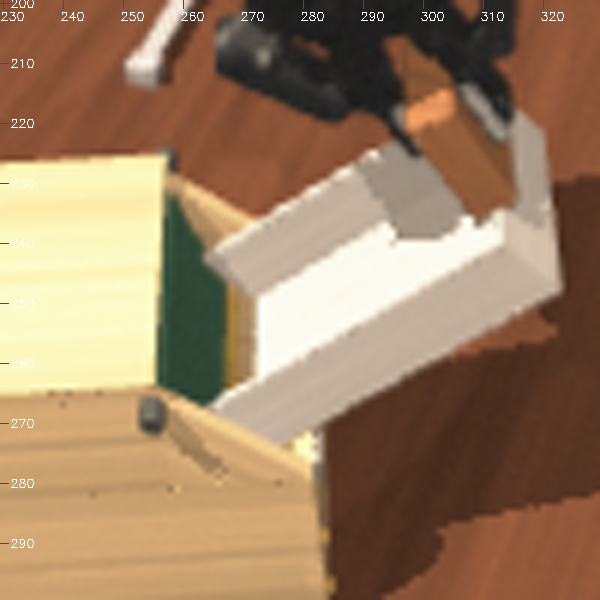

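View pics/t7c.png

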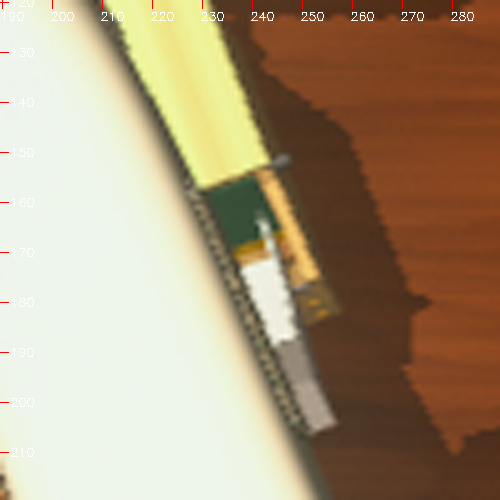

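The scoop floor is empty right to the lip edge, side (271,248–262), so all three slid off inside. The flap is already following it shut. I'll draw out along the scoop's own axis.

Run:
```python
from h import *
T0=cur()
for k in (.25,.5,.75,1): rows(tgt(lipS(.0228-.063*k,-.0113+.060*k,37.5-3*k)),T0=T0)
rows(tgt(lipS(-.10,.070,20)),T0=T0)
```

```text
dr [-0.0142, 0.0007, -0.0] travel [0.0003, -0.0222, -0.005]
dr [-0.0272, 0.0007, -0.0] travel [0.0002, -0.044, -0.0097]
dr [-0.0403, 0.0007, -0.0] travel [0.0002, -0.0658, -0.0145]
dr [-0.0534, 0.0007, -0.0] travel [0.0002, -0.0875, -0.0192]
dr [-0.3065, 0.0012, -0.0001] travel [-0.0, -0.166, 0.0287]
```

```bash
python3 -m crank '{"dr":[[-0.007,0,0],[-0.014,0,0],[-0.027,0,0],[-0.04,0,0],[-0.053,0,0],[-0.18,0,0],[-0.307,0,0],[-0.307,0,0]],"travel":[[0,-0.01,-0.0025],[0,-0.022,-0.005],[0,-0.044,-0.01],[0,-0.066,-0.0145],[0,-0.0875,-0.019],[0,-0.126,0.005],[0,-0.166,0.0285],[0,-0.166,0.0285]],"hand":[0.01,0.01,0.01,0.01,0.01,0.01,0.01,0.01]}'
python3 - <<'E'
from h import *
say()
s=shot("side","s8.png");crop(s,180,170,380,320,4,"s8c.png");t=shot("top","t8.png")
E
```

```text
clock: 12.2
eef_pos: [0.345, 0.1613, 0.2979]
tool_rot: [0.555, 0.829, -0.061, -0.04]
ft_force: [0.9, 1.3, -1.7]
grip_width: 0.021
scoop [398.8 184.1 216.5] ypr [22.49 20.36 -0.1 ]
```

View pics/s8c.png

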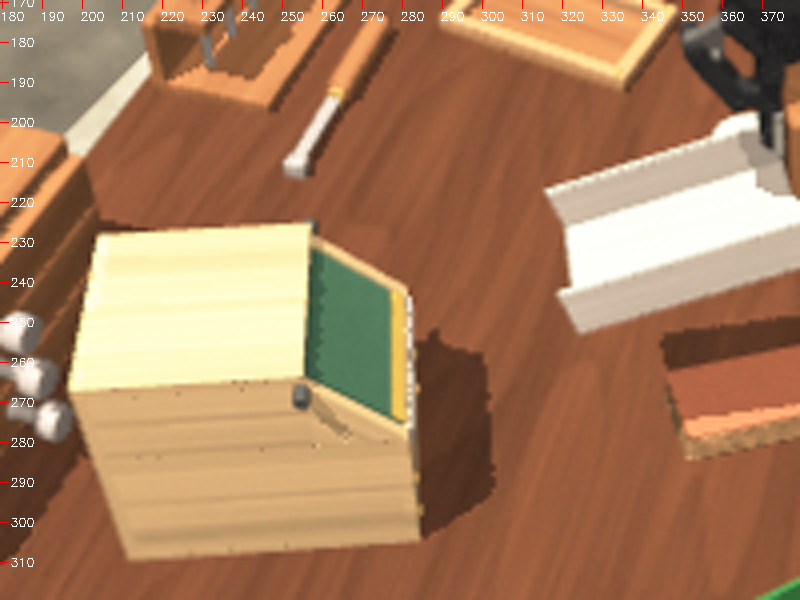

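View pics/t8.png

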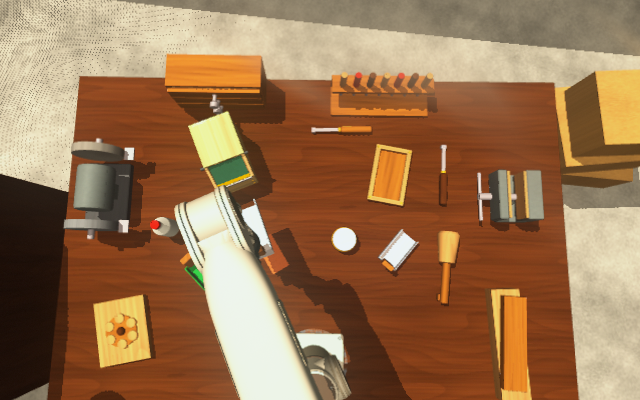

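The scoop is empty, the flap is shut at side (310–412, 235–425 in the crop), and nothing is outside the box. Now I'll go above the holder.

Run:
```python
from h import *
seq(frame(.6283,-.2545,.12,-10.4),10)
```

```text
full dr [-0.3355 -0.0198  0.5767] travel [-0.4481  0.0395  0.1201]
[-0.009, -0.001, 0.016] [-0.013, 0.001, 0.003]
[-0.035, -0.002, 0.06] [-0.047, 0.004, 0.012]
[-0.072, -0.004, 0.125] [-0.097, 0.009, 0.026]
[-0.118, -0.007, 0.203] [-0.158, 0.014, 0.042]
[-0.168, -0.01, 0.288] [-0.224, 0.02, 0.06]
[-0.217, -0.013, 0.374] [-0.29, 0.026, 0.078]
[-0.263, -0.016, 0.452] [-0.351, 0.031, 0.094]
[-0.301, -0.018, 0.517] [-0.402, 0.035, 0.108]
[-0.326, -0.019, 0.561] [-0.436, 0.038, 0.117]
[-0.335, -0.02, 0.577] [-0.448, 0.04, 0.12]
```

```bash
python3 -m crank '{"dr":[[-0.009,-0.001,0.016],[-0.035,-0.002,0.06],[-0.072,-0.004,0.125],[-0.118,-0.007,0.203],[-0.168,-0.01,0.288],[-0.217,-0.013,0.374],[-0.263,-0.016,0.452],[-0.301,-0.018,0.517],[-0.326,-0.019,0.561],[-0.3355,-0.02,0.577]],"travel":[[-0.013,0.001,0.003],[-0.047,0.004,0.012],[-0.097,0.009,0.026],[-0.158,0.014,0.042],[-0.216,0.02,0.06],[-0.274,0.026,0.078],[-0.331,0.031,0.094],[-0.388,0.035,0.108],[-0.436,0.038,0.117],[-0.448,0.0395,0.12]],"hand":[0.01,0.01,0.01,0.01,0.01,0.01,0.01,0.01,0.01,0.01]}'
python3 -m crank '{"dr":[[0,0,0],[0,0,0],[0,0,0]],"travel":[[0,0,0],[0,0,0],[0,0,0]],"hand":[0.01,0.01,0.01]}'
python3 - <<'E'
from h import *
say(); rows(tgt(frame(.6283,-.2545,.05,-10.4)))
E
```

```text
clock: 13.55
eef_pos: [0.5484, -0.2445, 0.172]
tool_rot: [0.767, 0.634, 0.064, 0.079]
ft_force: [-0.4, 1.0, -2.8]
grip_width: 0.0212
clock: 13.92
eef_pos: [0.547, -0.2387, 0.1751]
tool_rot: [0.764, 0.637, 0.065, 0.08]
ft_force: [0.5, -0.8, -3.8]
grip_width: 0.0213
scoop [ 628.7 -253.2  118.9] ypr [-10.32   0.21  -0.17]
dr [-0.0036, 0.0026, 0.002] travel [-0.0012, -0.0145, 0.0677]
```

```bash
python3 -m crank '{"dr":[[-0.0036,0.0026,0.002],[-0.0036,0.0026,0.002],[-0.0036,0.0026,0.002],[-0.0036,0.0026,0.002],[-0.0036,0.0026,0.002]],"travel":[[-0.001,-0.005,0.025],[-0.0012,-0.01,0.05],[-0.0012,-0.0145,0.068],[-0.0012,-0.0145,0.068],[-0.0012,-0.0145,0.068]],"hand":[0.01,0.01,0.01,0.01,0.01]}'
python3 - <<'E'
from h import *
say()
s=shot("side","s9.png");crop(s,275,140,365,205,8,"s9c.png");t=shot("top","t9.png");crop(t,360,130,430,210,7,"t9c.png")
S=scoop();L=np.array([[.0825,.045,.041],[.0825,-.045,.041],[-.0825,.045,0],[.0825,.045,0],[.0825,-.045,0]]);W=(S[:3,:3]@L.T).T+S[:3,3]
print(proj("side",W).round(1).tolist());print(proj("top",W).round(1).tolist())
E
```

```text
clock: 14.55
eef_pos: [0.5471, -0.2408, 0.1065]
tool_rot: [0.765, 0.635, 0.068, 0.081]
ft_force: [0.0, -0.8, -2.2]
grip_width: 0.0215
scoop [ 629.  -255.4   50.8] ypr [-10.45  -0.1   -0.03]
[[294.1, 156.5], [305.9, 144.5], [333.2, 178.3], [294.5, 165.2], [306.1, 153.1]]
[[385.0, 142.3], [412.1, 147.5], [374.2, 193.0], [382.7, 145.6], [409.1, 150.7]]
```

View pics/s9c.png

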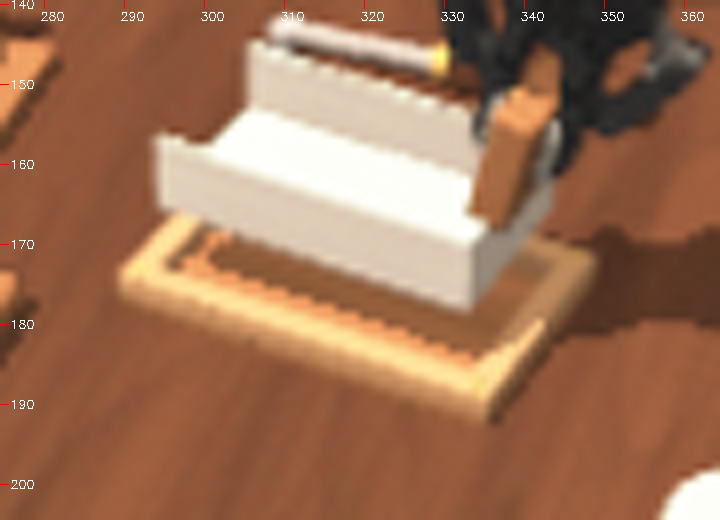

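View pics/t9c.png

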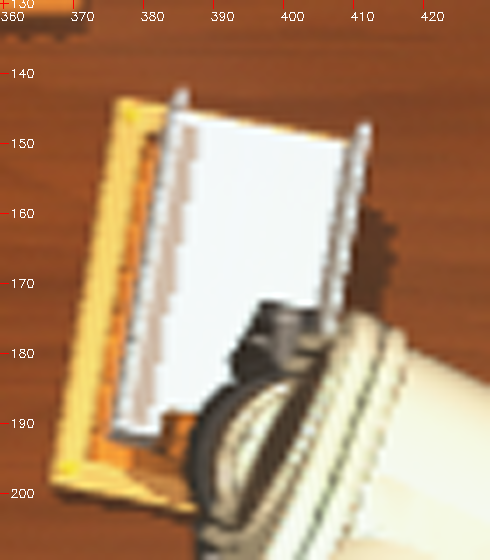

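Predicted and observed corners agree within 0.5 px in both views. I'll lower to just above the rails.

```bash
cat > p.py <<'E'
from h import *
import sys
say(); z=float(sys.argv[1]); dx,dy=[float(a) for a in (sys.argv[2:4] or (0,0))]
H=frame(.6283,-.2545,0,-10.4)
L=np.linalg.inv(H)@scoop(); print("in holder frame mm",(L[:3,3]*1e3).round(1)); print(bot.get_obs()["ft_force"].round(1))
rows(tgt(H@frame(dx,dy,z,0)))
E
python3 p.py .022
```

```text
scoop [ 629.3 -255.8   51.2] ypr [-10.47  -0.15  -0.05]
in holder frame mm [ 1.2 -1.1 51.2]
[-1.1  0.5 -2.5]
dr [0.0026, 0.001, -0.0011] travel [0.001, -0.0072, 0.0281]
```

```bash
python3 -m crank '{"dr":[[0.0026,0.001,-0.001],[0.0026,0.001,-0.001],[0.0026,0.001,-0.001],[0.0026,0.001,-0.001]],"travel":[[0.001,-0.0035,0.014],[0.001,-0.007,0.028],[0.001,-0.007,0.028],[0.001,-0.007,0.028]],"hand":[0.01,0.01,0.01,0.01]}'; python3 p.py .015
```

```text
clock: 15.15
eef_pos: [0.5452, -0.2397, 0.0759]
tool_rot: [0.765, 0.636, 0.066, 0.078]
ft_force: [-0.4, 0.8, -2.8]
grip_width: 0.0212
scoop [ 626.8 -254.2   19.7] ypr [-10.44   0.22   0.06]
in holder frame mm [-1.5  0.  19.7]
[-0.4  0.8 -2.8]
dr [-0.0038, -0.0008, -0.0009] travel [-0.0001, 0.0003, 0.0051]
```

```bash
python3 -m crank '{"dr":[[0,0,0],[0,0,0],[0,0,0]],"travel":[[0,0,0],[0,0,0],[0,0,0]],"hand":[0.01,0.01,0.01]}'; python3 p.py .015
python3 - <<'E'
from h import *
s=shot("side","s10.png");crop(s,275,140,365,205,8,"s10c.png");t=shot("top","t10.png");crop(t,360,130,430,210,7,"t10c.png")
E
python3 p.py .015
```

```text
clock: 15.52
eef_pos: [0.5455, -0.2399, 0.0766]
tool_rot: [0.765, 0.636, 0.067, 0.079]
ft_force: [0.3, -0.6, -2.4]
grip_width: 0.0213
scoop [ 627.2 -254.3   20.5] ypr [-10.44   0.14   0.04]
in holder frame mm [-1.1 -0.  20.5]
[ 0.3 -0.6 -2.4]
dr [-0.0025, -0.0005, -0.0008] travel [0.0, -0.0002, 0.0058]
scoop [ 627.1 -254.3   20.4] ypr [-10.44   0.16   0.04]
in holder frame mm [-1.2 -0.  20.4]
[-0.7 -0.6 -2.2]
dr [-0.0027, -0.0005, -0.0008] travel [0.0, -0.0001, 0.0057]
```

View pics/s10c.png

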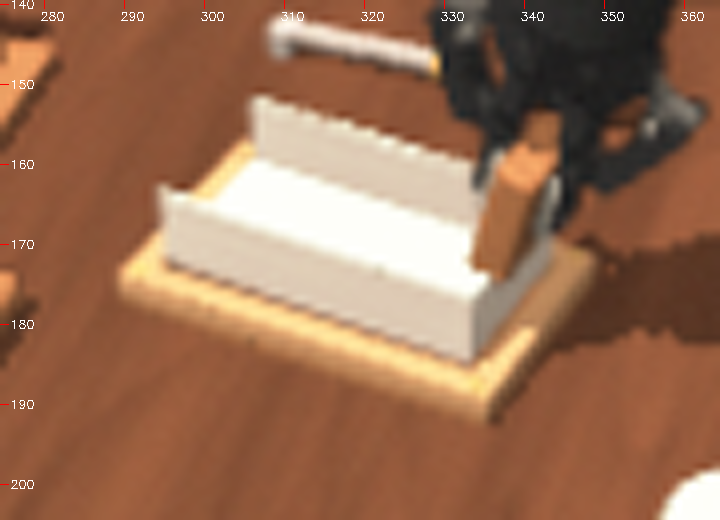

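View pics/t10c.png

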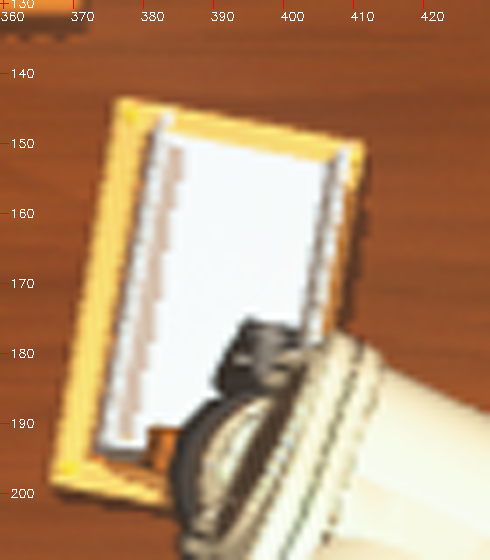

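The scoop hovers squarely over the pocket. I'll lower it into the pocket gently.

```bash
python3 -m crank '{"dr":[[-0.0026,0,0],[-0.0026,0,0],[-0.0026,0,0],[-0.0026,0,0]],"travel":[[0,0,0.003],[0,0,0.006],[0,-0.0005,0.009],[0,-0.0005,0.009]],"hand":[0.01,0.01,0.01,0.01]}'; python3 p.py .006
```

```text
clock: 16.12
eef_pos: [0.5464, -0.2398, 0.0668]
tool_rot: [0.765, 0.636, 0.067, 0.079]
ft_force: [0.4, 0.3, -3.4]
grip_width: 0.0214
scoop [ 628.1 -254.3   10.8] ypr [-10.43   0.08   0.06]
in holder frame mm [-0.2  0.2 10.8]
[ 0.4  0.3 -3.4]
dr [-0.0014, -0.0009, -0.0008] travel [-0.0002, -0.0009, 0.0048]
```

In the pocket (z 10.8 mm, below the rail top at 18) with no contact force. Down the rest.

```bash
python3 -m crank '{"dr":[[-0.0014,-0.0009,0],[-0.0014,-0.0009,0],[-0.0014,-0.0009,0],[-0.0014,-0.0009,0]],"travel":[[0,-0.0005,0.0025],[0,-0.001,0.0048],[0,-0.0012,0.0055],[0,-0.0012,0.0055]],"hand":[0.01,0.01,0.01,0.01]}'; python3 p.py .006
```

```text
clock: 16.62
eef_pos: [0.5467, -0.24, 0.0619]
tool_rot: [0.765, 0.636, 0.068, 0.081]
ft_force: [-1.6, -0.5, -1.2]
grip_width: 0.0213
scoop [ 628.6 -254.6    6.1] ypr [-1.045e+01 -7.000e-02 -1.000e-02]
in holder frame mm [ 0.3 -0.1  6.1]
[-1.6 -0.5 -1.2]
dr [0.0011, 0.0004, -0.0008] travel [-0.0, -0.0002, -0.0]
```

```bash
python3 -m crank '{"dr":[[0,0,0],[0,0,0],[0,0,0],[0,0,0],[0,0,0],[0,0,0]],"travel":[[0,0,0],[0,0,0],[0,0,0],[0,0,0],[0,0,0],[0,0,0]],"hand":[0.03,0.04,0.05,0.06,0.06,0.06]}' && python3 -m crank '{"dr":[[0,0,0],[0,0,0],[0,0,0],[0,0,0],[0,0,0],[0,0,0],[0,0,0],[0,0,0]],"travel":[[0,0,-0.01],[0,0,-0.03],[0,0,-0.06],[0,-0.02,-0.1],[0,-0.06,-0.15],[0,-0.1,-0.18],[0,-0.15,-0.2],[0,-0.15,-0.2]],"hand":[0.06,0.06,0.06,0.06,0.06,0.06,0.06,0.06]}'
python3 - <<'E'
from h import *
s=shot("side","s11.png");crop(s,275,130,365,205,8,"s11c.png");t=shot("top","t11.png");crop(t,360,130,430,210,7,"t11c.png")
E
```

```text
clock: 17.38
eef_pos: [0.5467, -0.24, 0.0617]
tool_rot: [0.765, 0.636, 0.068, 0.081]
ft_force: [0.4, -0.6, -0.9]
grip_width: 0.0605
clock: 18.38
eef_pos: [0.3589, -0.2051, 0.2276]
tool_rot: [0.765, 0.635, 0.068, 0.082]
ft_force: [1.2, 0.2, -0.6]
grip_width: 0.0597
```

View pics/s11c.png

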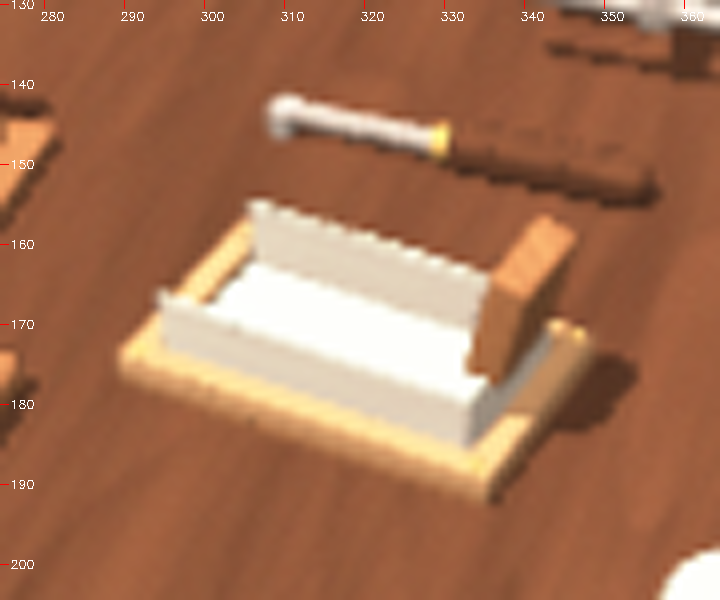

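View pics/t11.png

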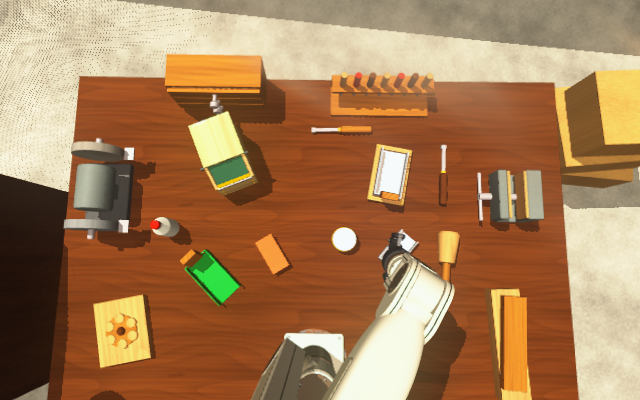

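View pics/s11.png

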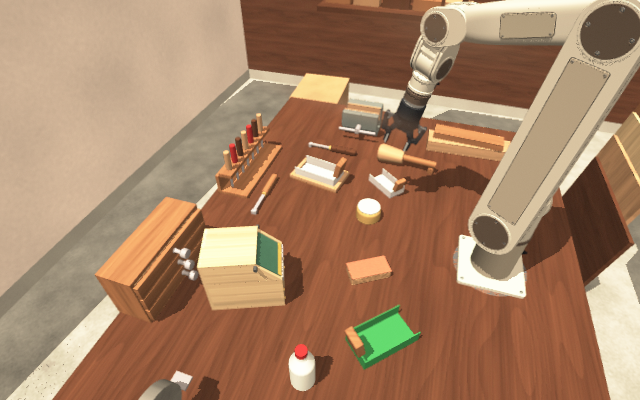

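The scoop sits in the holder at side (320,172), the flap is shut, and the other things are unmoved. One numeric check of the seated height and square before handing in.

Run:
```python
from h import *
L=np.array([[.0825,.045,.041],[.0825,-.045,.041]])
for z in(.006,.012,.018):
    S=frame(.6284,-.2545,z,-10.4);W=(S[:3,:3]@L.T).T+S[:3,3];print(z,proj("side",W).round(1).tolist())
print("obs",(160/8-.5+275,290/8-.5+130),(252/8-.5+275,200/8-.5+130))
a=cv2.imread("pics/top0.png").astype(int);b=cv2.imread("pics/t11.png").astype(int)
print(bot.get_obs()["ft_force"].round(1)); job.job_done()
```

```text
0.006 [[294.6, 166.4], [306.2, 154.3]]
0.012 [[294.6, 165.1], [306.2, 153.0]]
0.018 [[294.5, 163.9], [306.1, 151.8]]
obs (294.5, 165.75) (306.0, 154.5)
[0.5 0.7 0.4]
the job is handed in; nothing more can be done
```

The job is handed in at about 18.5 s of the 58 s allowed. I gripped the larger aluminium scoop by its handle, pushed the flap open with the lip, and tipped the scoop to about 40°. Then I drew it out and set it in the holder.

**Last checks**
- **Offcuts:** the scoop floor was empty right up to the lip, and no offcuts were seen outside the box. I could not see them inside the box directly.
- **Flap:** it looks shut in both views.
- **Scoop in holder:** the arm read 6.1 mm height just before release, against a 6 mm pocket floor. The observed wall-tip corners match the fully seated position within 0.7 px; one corner agrees closely and the other lies about midway between 6 and 12 mm. It read square to within about 0.1° before release.
- **Other objects:** all appeared unmoved by eye. I did not measure them.

**Disagreement during tipping:** I had aimed for 43°, but joint 4 came close to its stop (2.134 of 2.15). The scoop reached 39.7° and briefly rested on the sill with about 17 N. Nothing shifted visibly, and the final fit matched the prediction.

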